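Index the rotary desk organiser and put the eraser away

TASK

Turn the knob of the round desk organiser until its plain bay (the only one without a cross wall) clicks into place squarely under the opening in the clear cover. Then put the eraser that lies on the desk top (not the one in the pen tray) into that bay through the opening, and leave the organiser clicked in there and the other things on the desk where they are.

Things in the scene. Friction and masses are not known exactly. Their poses are not given: they have to be found in the camera images.
- organiser: The round desk organiser, fixed to the desk: grey tub, 246 mm across, clear fixed cover (top 58 mm above the desk), turning drum inside. Origin: centre of its underside, on the drum's axis. The cover has one opening, a 60 degree sector centred on the organiser's -x direction, usable from 26 to 116 mm off the axis; a small black tab on the tub's wall marks its middle.
- drum (a joint): Angle of the drum and its knob in rad: 0 when the plain bay is centred under the opening, growing counter-clockwise seen from above (turn clockwise to bring it back to 0). Click stops every 60 degrees (1.047 rad): a spring pulls the drum into the nearest stop, and it takes about 0.17 N m to turn out of one. It starts one or two stops on the positive side and cannot pass 3.1 rad either way.
- knob_grip (a point): Grip point of the knob, on the drum's axis, 82 mm above the desk. Black, turns with the drum: an upright bar 16 mm thick and about 57 mm long, from 64 to 100 mm above the desk, on a 48 mm disc. The point's x axis lies along the bar, its y axis across it; the bar's pointed end (white line on top) lies at the point's -x and points to the plain bay.
- plain_bay (a point): Centre of the floor of the plain bay, 72 mm from the drum's axis and 21 mm above the desk; moves with the drum. The white drum has six 60 degree bays with walls 31 mm high and 3 mm thick, running from the hub (22 mm radius) to the tub; five are halved by a cross wall, the plain one is not.
- opening (a point): Middle of the opening in the cover, 72 mm from the drum's axis, level with the cover's top face (58 mm above the desk). Fixed to the organiser, same axes.
- eraser_center (a point): Centre of the eraser, a loose flat block with a blue paper sleeve and white ends, 21 x 52 x 12 mm (x, y, z), lying flat on the desk to the right of the organiser; its centre is 6 mm above the desk. Its y axis is its length. (Another eraser lies in the pen tray farther back: leave it.)
- sharpener_center (a point): Metal pencil sharpener, 16 x 26 x 15 mm, near the eraser; point 6 mm above its underside. Leave alone.
- usb_center (a point): Black memory stick, 18 x 48 x 8 mm, near the eraser; its centre. Leave alone.
- stapler: Brown stapler, 130 x 34 x 48 mm, at the back right of the organiser; origin at the centre of its underside. Leave alone.
- glue_stick: Upright glue stick, 24 mm across, 92 mm tall, behind the organiser; origin at the centre of its underside. Leave alone.
Mind the look-alikes: they are no part of the job. Leave any orange look-alike of the part that bears eraser_center alone.

How it is judged:
By the outcome, as a careful person would: the job done as asked, in the order asked, and still so for the second after the job is handed in, with the robot touching nothing.
It also fails if it takes over 64 s, if anything falls off the work surface, if the arm or the gripper's body presses on something with over 40 N, if the wrist force passes 120 N, or if a joint passes its speed limit or range.

ROBOT

A 6-joint arm with a two-finger parallel gripper is mounted at the origin on a cart in front of the work surface, level with it; the furniture and walls round the work are solid. World frame = base frame: x ahead of the robot, y to its left, z up, the work surface at z = 0. Lengths are in mm, angles in rad, forces in N, time in s.
With the tool pointing down it reaches from about 375 to 975 mm from the base axis. Payload 3.8 kg.
Tool frame: the origin (TCP) lies midway between the tips of the shut fingers; the grasp point (between the pads) lies behind it (r.tcp_to_grasp is the z of the grasp point in the tool frame, in mm); z points along the fingers, y is the direction in which the jaws open and shut (so a half turn about z gives the same grasp; the last joint's range is limited). The gripper opens to 88 mm and grips with 3 to 60 N. Pads are 18 mm wide; open, the fingers measure 123 mm over their backs; the gripper's body (75 mm by 187 mm) begins 45 mm behind the grasp point.
Start: joints at [-1.285, 0.264, 1.604, -0, 1.274, -0.037], TCP at [214.12, -640.133, 238.706] pointing down, gripper open.
Joint ranges: [-2.63, 2.63], [-0.94, 2.18], [0.31, 2.57], [-1.31, 4.45], [0, 2.66], [-2.55, 2.55]. Speed limits (rad/s): [2.57, 2.57, 3.14, 3.14, 3.14, 3.14].

INTERFACE

Orientations are given as [roll, pitch, yaw] about the fixed x, y, z axes, in that order (R = Rz(yaw) Ry(pitch) Rx(roll)).
In Python, from plant import r, eyes gives the robot as it stands. The module is installed in compiled form; this text tells all that it offers.
- The arm moves only by the tool move_arm, never from a script. Its argument "rows" is a list of rows, each an object with "travel": the shift along the tool's x, y, z in m, a list of three; "delta_rot": the turn, a rotation vector about the tool's x, y, z in rad, a list of three; "claw": the gripper's target within -1 to 1 (shut at 1, half-way at 0, fully open at -1). In form: [{"travel": [tx, ty, tz], "delta_rot": [wx, wy, wz], "claw": claw}, ...]. A call has 1 to 12 rows; each row is the pose to reach, as a shift and turn from the pose commanded when the call began, along the tool's axes at that moment; what a row does not reach only later rows make up. A row lasts 1/10 s, in which the tool goes at most 50 mm and 8.59 degrees, less where a joint would pass 70% of its speed; a pose out of reach is approached as far as the arm can. A call with a gripper value outside its range is refused whole. The fingers move at their own pace and stop on an object; "force" is the grip in N (left out, the last holds). Time passes only in rows, so rows that repeat a pose let the fingers close. It gives the time, the measured TCP pose, the force and the opening at its end, in the units of the state.
- r.read_state(): the state, without advancing time (a new reading comes with each control period).
- eyes.read_camera(name): name is "scene" or "side" or "wrist"; returns a dict with "img" (400x640x3 uint8, red, green, blue), "range_z" (400x640 float32, mm along the optical axis (not along the pixel's ray), 0 where there is no reading), "K" (3x3 intrinsics, pixels), "dist" ([k1, k2, p1, p2, k3] as OpenCV has them; the pictures are not rectified), "extrinsics" (4x4, takes a point from world to camera coordinates). Camera axes: x right, y down, z forward; pixel columns grow to the right and rows downward; lengths in mm; the calibration is good to about 2 mm. A picture is of the moment at which its call begins.
- r.close_job(): hands the job in, once; it reports no verdict.
The state is a dict: "clock": time; "q": joint angles; "qvel": joint speeds; "effort": joint torques, N m; "tcp_pos": TCP position; "orientation": TCP orientation; "wrist_force": force on the tool from outside, world axes, zero at the start; "ft_torque": the same for the moment, N m; "gripper_width": opening from 0.0 (shut) to 1.0 (fully open).
Only numpy, scipy, OpenCV 4.12 (cv2) and the standard library are available. Lean on these libraries where they do the work, as an engineer would, in place of code of your own. Each camera call takes 0.05 s, during which the arm holds its last target.

## Working session

There is one attempt and no reset: what is moved stays moved. The work goes in short steps, Python scripts to look and compute and a tool call to move; the robot and the scene stay as the last step left them, time stands still between calls to the robot, and variables do not carry over. Pictures are saved under pics/ and viewed, and the job is handed in when it is done.

Besides the shell and the picture viewer there is one more tool, called by a JSON object that holds its "api" and its "payload". move_arm: Moves the arm, as the interface text tells. Its arguments: {"type":"object","properties":{"rows":{"type":"array"},"force":{"type":"number"}},"required":["rows"]}

```bash
mkdir -p pics
cat > h.py <<'E'
import numpy as np, cv2
from plant import r, eyes
def cam(n):
    return eyes.read_camera(n)
def save(c,fn,box=None,scale=1):
    im=c["img"][:,:,::-1]
    if box: x0,y0,x1,y1=box; im=im[y0:y1,x0:x1]
    im=cv2.resize(np.ascontiguousarray(im),None,fx=scale,fy=scale,interpolation=cv2.INTER_CUBIC)
    cv2.imwrite("pics/"+fn,im)
def ray(c,uv):
    uv=np.array(uv,float).reshape(-1,1,2)
    p=cv2.undistortPoints(uv,np.array(c["K"]),np.array(c["dist"])).reshape(-1,2)
    E=np.array(c["extrinsics"]);R=E[:3,:3];t=E[:3,3]
    d=np.c_[p,np.ones(len(p))]@R
    return -R.T@t,d
def onz(c,uv,z):
    o,d=ray(c,uv); s=(z-o[2])/d[:,2]
    return o+d*s[:,None]
def proj(c,P):
    E=np.array(c["extrinsics"])
    rv,_=cv2.Rodrigues(E[:3,:3])
    return cv2.projectPoints(np.array(P,float).reshape(-1,1,3),rv,E[:3,3],np.array(c["K"]),np.array(c["dist"]))[0].reshape(-1,2)
E
python3 - <<'E'
from h import *
print(r.read_state(), r.tcp_to_grasp)
for n in ["scene","side","wrist"]:
    c=cam(n); save(c,n+"0.png",scale=1.25); 
    E=np.array(c["extrinsics"]); print(n,-E[:3,:3].T@E[:3,3],c["K"][0])
E
```

```text
{'clock': 0.0, 'q': array([-1.28488915e+00,  2.64750854e-01,  1.60534282e+00,  3.48905881e-05,
        1.27366919e+00, -3.69071681e-02]), 'qvel': array([-0.00019993,  0.00142932,  0.00072369,  0.00011309,  0.00071262,
       -0.00039357]), 'effort': array([ 3.58722755e-04, -5.02116644e+01, -3.56877887e+01,  7.29071209e-02,
        2.94454931e-02, -1.94258205e-04]), 'tcp_pos': array([ 213.94521898, -639.47221601,  237.40636756]), 'orientation': array([-3.13942515e+00, -1.13395037e-04,  3.22803970e-01]), 'wrist_force': array([ 0.45625019, -0.41574552,  0.31868921]), 'ft_torque': array([-0.03212849, -0.01515745, -0.02104833]), 'gripper_width': 1.001829677039662} -18.700000000000003
scene [  12.95666024 -575.6004742   593.6243404 ] [361.83412937   0.         323.48332775]
side [ 101.22774369 -887.87110818  832.97808161] [452.68382269   0.         319.88468331]
wrist [ 283.77324378 -614.93270865  383.75491727] [305.03256303   0.         318.52911786]
```

View pics/scene0.png

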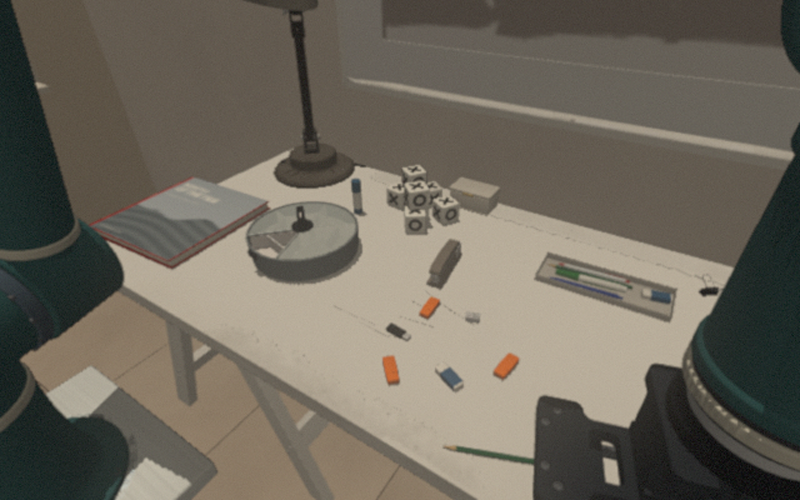

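View pics/side0.png

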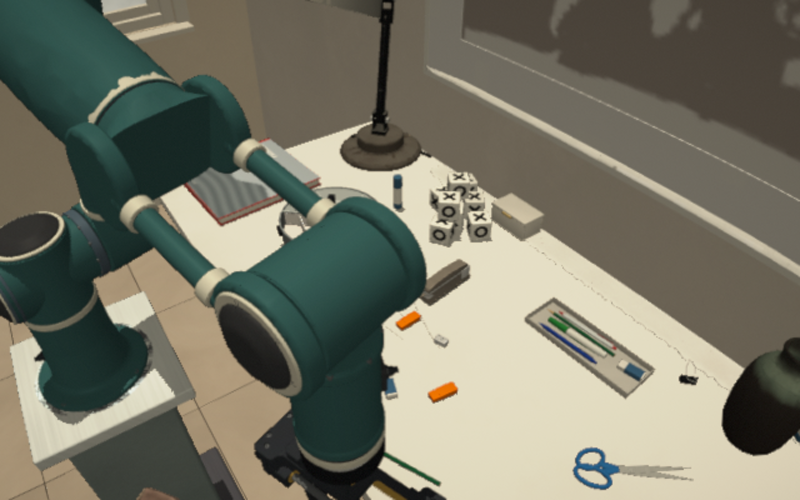

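View pics/wrist0.png

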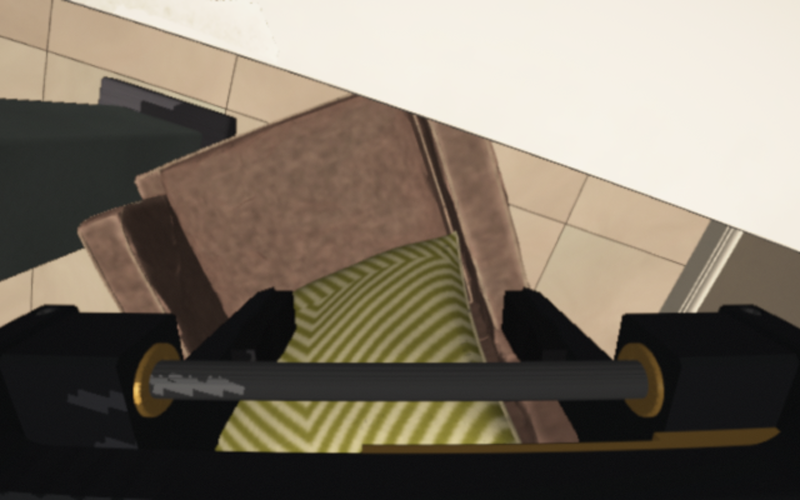

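The scene view shows the organiser near (303,240) and the blue-sleeved eraser on the desk at (449,377). There are orange look-alikes at (390,370), (430,307) and (507,366), and another blue eraser in the tray at (657,296). The one at (449,377) fits: it has a blue sleeve with white ends and lies on the desk to the right of the organiser. I'll enlarge both areas to confirm.

Run:
```python
from h import *
c=cam("scene"); save(c,"er.png",(290,220,430,320),5); save(c,"org.png",(185,150,300,230),6.9)
hsv=cv2.cvtColor(c["img"],cv2.COLOR_RGB2HSV)
m=((hsv[:,:,0]>95)&(hsv[:,:,0]<125)&(hsv[:,:,1]>70)&(hsv[:,:,2]>60)).astype(np.uint8)
n,l,s,ce=cv2.connectedComponentsWithStats(m)
for i in range(1,n):
    if s[i,4]>20: print(s[i],ce[i],onz(c,ce[i],12)[0])
print(onz(c,[[242,192]],58))
```

```text
[523 234  12   5  24] [529.125      236.16666667] [ 830.76454261 -614.35967775   12.        ]
[[554.00012729  49.64316265  58.        ]]
```

View pics/er.png

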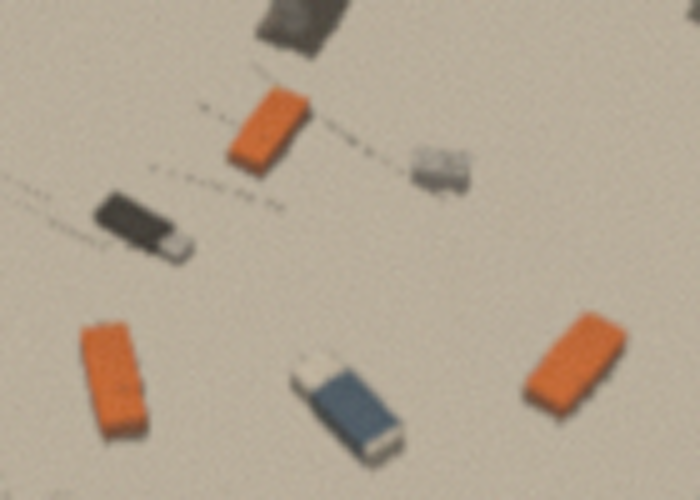

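View pics/org.png

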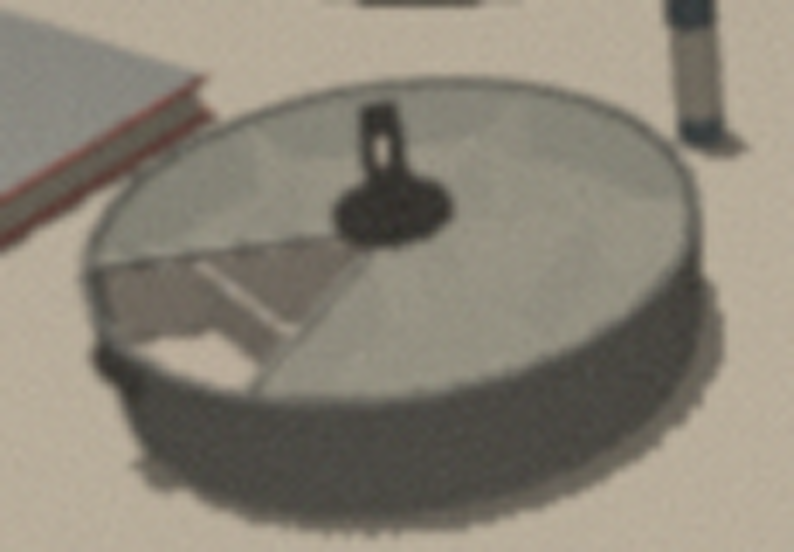

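The crop confirms it: blue sleeve, white ends, at crop (350,405). The black tab sits at the tub's left front, crop (115,365), and a halved bay is under the opening. Next I'll measure both roughly, then look with the wrist camera.

Run:
```python
from h import *
c=cam("scene")
f=lambda p:(290+p[0]/5-.4,220+p[1]/5-.4)
# top face corners: far-left, far-right, near-right, near-left
P=onz(c,[f(p) for p in [(296,368),(330,352),(402,428),(372,455)]],12);print(P, P.mean(0))
print(np.linalg.norm(P[0]-P[3]),np.linalg.norm(P[0]-P[1]))
g=lambda p:(185+p[0]/6.9,150+p[1]/6.9)
pts=[(95,268),(160,175),(250,115),(380,82),(480,78),(600,98),(670,150),(692,215),(640,290),(540,355),(430,390),(300,398),(200,378),(120,335)]
Q=onz(c,[g(p) for p in pts],57)[:,:2]
A=np.c_[2*Q,np.ones(len(Q))];s=np.linalg.lstsq(A,(Q**2).sum(1),rcond=None)[0]
print("axis",s[:2],np.sqrt(s[2]+s[:2]@s[:2]))
t=onz(c,[g((115,365))],45);print("tab",t)
print("knob top",onz(c,[g((380,105))],100), onz(c,[g((380,160))],100))
```

```text
[[ 446.78703384 -341.1019313    12.        ]
 [ 461.54270084 -348.63407269   12.        ]
 [ 443.5530051  -391.01988909   12.        ]
 [ 425.85736996 -387.20464779   12.        ]] [ 444.43502743 -366.99013522   12.        ]
50.631129735049235 16.566920734815113
axis [591.9674369   83.12105015] 117.23027951720807
tab [[473.59325554 118.01715456  45.        ]]
knob top [[605.07715387  97.46336735 100.        ]] [[574.16312905  67.58025463 100.        ]]
```

{"api": "move_arm", "payload": {"rows": [{"travel": [0.452,-0.545,-0.04],"delta_rot": [0,0,0],"claw": -1},{"travel": [0.452,-0.545,-0.04],"delta_rot": [0,0,0],"claw": -1},{"travel": [0.452,-0.545,-0.04],"delta_rot": [0,0,0],"claw": -1},{"travel": [0.452,-0.545,-0.04],"delta_rot": [0,0,0],"claw": -1},{"travel": [0.452,-0.545,-0.04],"delta_rot": [0,0,0],"claw": -1},{"travel": [0.452,-0.545,-0.04],"delta_rot": [0,0,0],"claw": -1},{"travel": [0.452,-0.545,-0.04],"delta_rot": [0,0,0],"claw": -1},{"travel": [0.452,-0.545,-0.04],"delta_rot": [0,0,0],"claw": -1},{"travel": [0.452,-0.545,-0.04],"delta_rot": [0,0,0],"claw": -1},{"travel": [0.452,-0.545,-0.04],"delta_rot": [0,0,0],"claw": -1},{"travel": [0.452,-0.545,-0.04],"delta_rot": [0,0,0],"claw": -1},{"travel": [0.452,-0.545,-0.04],"delta_rot": [0,0,0],"claw": -1}]}}

```text
clock: 1.45
tcp_pos: [430.8, -79.6, 273.0]
orientation: [3.141, -0.001, 0.323]
wrist_force: [1.7, -0.2, 0.3]
gripper_width: 0.998
```

Run:
```python
from h import *
print(r.read_state()['tcp_pos'],r.read_state()['clock'])
```

```text
[430.75098702 -79.58912449 273.01535977] 1.45
```

{"api": "move_arm", "payload": {"rows": [{"travel": [0.065,-0.08,0],"delta_rot": [0,0,0],"claw": -1},{"travel": [0.065,-0.08,0],"delta_rot": [0,0,0],"claw": -1},{"travel": [0.065,-0.08,0],"delta_rot": [0,0,0],"claw": -1},{"travel": [0.065,-0.08,0],"delta_rot": [0,0,0],"claw": -1}]}}

```text
clock: 1.85
tcp_pos: [466.7, 16.0, 272.4]
orientation: [3.141, 0.001, 0.327]
wrist_force: [-0.5, 0.1, 0.3]
gripper_width: 0.997
```

Run:
```python
from h import *
c=cam("wrist"); save(c,"w1.png",scale=1.25); np.save("w1.npy",c,allow_pickle=True)
E=np.array(c["extrinsics"]);print(-E[:3,:3].T@E[:3,3],E[2,:3]); print(proj(c,[592,83,58]))
c=cam("side"); save(c,"s1.png",scale=1.25)
```

```text
[536.48502789  41.22820834 418.54435152] [-0.26967072 -0.09253266 -0.95849643]
[[298.2325765   39.57436711]]
```

View pics/w1.png

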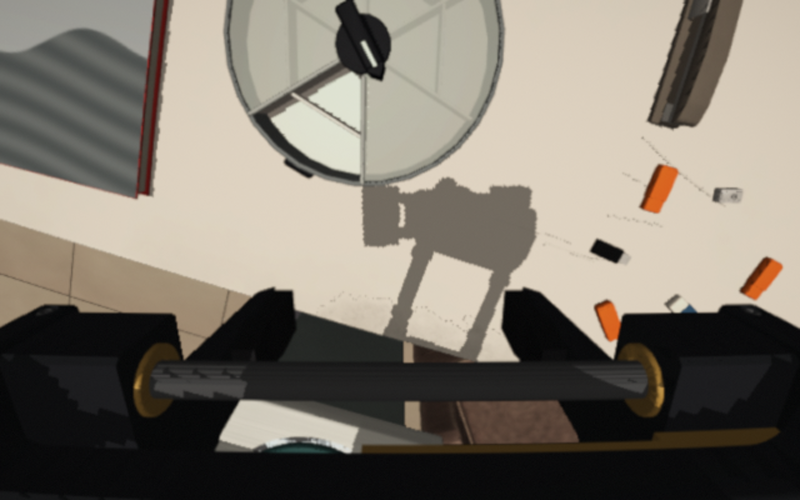

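View pics/s1.png

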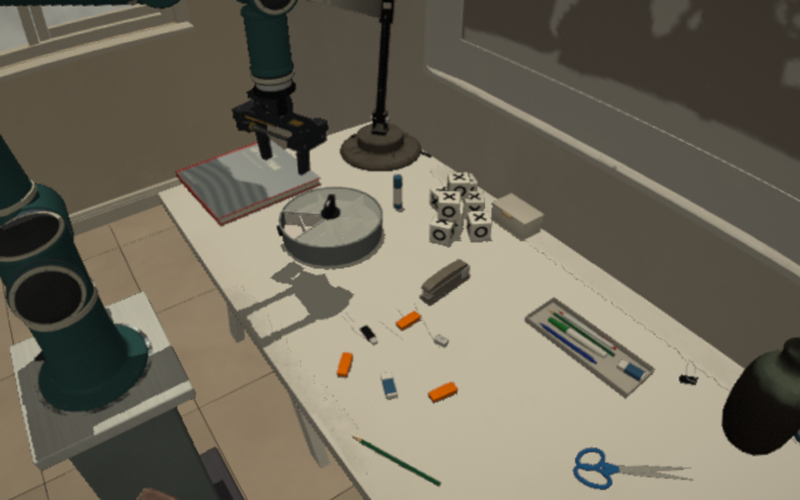

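The wrist view shows the whole organiser: knob near (363,42), white line towards (378,75), and tab at (298,168). The eraser is clear in the side view at (389,385). I'll measure the axis, the tab, the bar and the eraser.

Run:
```python
from h import *
c=cam("wrist"); save(c,"w2.png",(170,0,410,160),3.3)
c=cam("side"); save(c,"s2.png",(280,280,350,330),10)
```

```text
(no output)
```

View pics/w2.png

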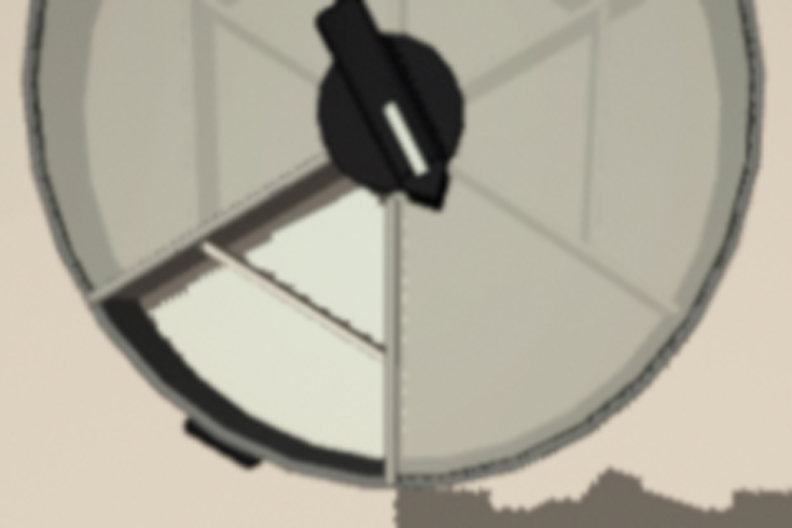

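View pics/s2.png

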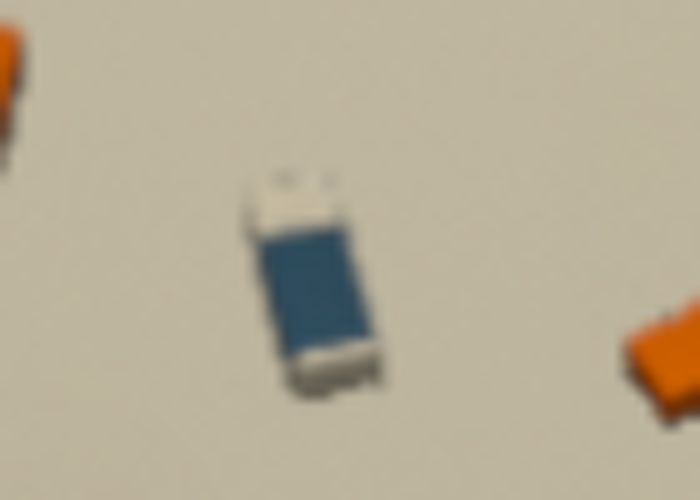

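Run:
```python
from h import *
c=cam("wrist"); st=r.read_state(); print(st['tcp_pos'],st['orientation'],st['q'])
g=lambda p:(170+p[0]/3.3,p[1]/3.3)
pts=[(763,80),(750,180),(715,275),(660,360),(580,435),(490,475),(390,488),(300,475),(215,425),(140,360),(80,280),(40,180),(25,80)]
Q=onz(c,[g(p) for p in pts],57)[:,:2]
A=np.c_[2*Q,np.ones(len(Q))];s=np.linalg.lstsq(A,(Q**2).sum(1),rcond=None)[0]
ax=s[:2];print("axis",ax,np.sqrt(s[2]+ax@ax))
# disc edge at z~64 
D=onz(c,[g(p) for p in [(318,110),(464,110),(335,165),(455,75),(385,193),(405,33),(450,65)]],64)[:,:2]
A=np.c_[2*D,np.ones(len(D))];s=np.linalg.lstsq(A,(D**2).sum(1),rcond=None)[0];print("disc",s[:2],np.sqrt(s[2]+s[:2]@s[:2]))
w=onz(c,[g((388,105)),g((423,172)),g((440,208))],100);print("line",w)
d=w[1]-w[0];print("line dir deg",np.degrees(np.arctan2(d[1],d[0])))
t=onz(c,[g((222,440))],50)[0];v=t[:2]-ax;print("tab",t,np.degrees(np.arctan2(v[1],v[0])),np.hypot(*v))
L=onz(c,[g((325,160)),g((95,297)),g((395,200)),g((390,480))],58)[:,:2]
for a,b in((0,1),(2,3)):
  e=L[b]-L[a];print("edge",np.degrees(np.arctan2(e[1],e[0])))
M=np.c_[L[1]-L[0],-(L[3]-L[2])];u=np.linalg.solve(M,L[2]-L[0]);print("isect",L[0]+u[0]*(L[1]-L[0]))
for n,sc,ox,oy,k in(("side",0,280,280,10),):
  c2=cam(n);P=onz(c2,[(ox+x/k-.4,oy+y/k-.4) for x,y in[(250,180),(333,175),(380,345),(296,360)]],12)
  print(P,P.mean(0),[np.linalg.norm(P[i]-P[i-1]) for i in range(4)])
  e=P[2]+P[3]-P[0]-P[1];print(np.degrees(np.arctan2(e[1],e[0])))
```

```text
[466.43732436  13.42333673 272.50165044] [3.14132927e+00 1.90203332e-04 3.20221848e-01] [-2.43881963e-02 -1.59759498e-01  1.98615539e+00 -3.22627519e-04
  1.31528681e+00  1.22626781e+00]
axis [592.46964026  90.19996205] 120.31360705139478
disc [592.69743257  90.44222793] 23.841015787776552
line [[588.96930132  86.60290743 100.        ]
 [574.90420247  71.57149178 100.        ]
 [567.02889994  63.82636285 100.        ]]
line dir deg -133.09786382940962
tab [472.24731771 119.06172571  50.        ] 166.50047870885396 123.63821512375159
edge 136.31960247162877
edge -164.0649379203249
isect [593.03172706  89.1433253 ]
[[ 450.0173085  -333.33652288   12.        ]
 [ 466.32744107 -343.10082364   12.        ]
 [ 447.66524351 -388.34281012   12.        ]
 [ 430.21541522 -380.96353436   12.        ]] [ 448.55635208 -361.43592275   12.        ] [np.float64(51.579523063778936), np.float64(19.009523768860596), np.float64(48.93991171187362), np.float64(18.945981578375054)]
-112.4981528418127
```

Everything agrees. The axis is (592.7, 90.2). The opening points to 166.1°. The bar's pointed end is at −133.5°, one stop on the positive side, and the bay there, at crop (530,370), has no cross wall. Next I'll hover over the knob with the jaws across the bar.

{"api": "move_arm", "payload": {"rows": [{"travel": [0.144,-0.033,0.04],"delta_rot": [0,0,-0.49],"claw": -1},{"travel": [0.144,-0.033,0.08],"delta_rot": [0,0,-0.49],"claw": -1},{"travel": [0.144,-0.033,0.14],"delta_rot": [0,0,-0.49],"claw": -1},{"travel": [0.144,-0.033,0.14],"delta_rot": [0,0,-0.49],"claw": -1},{"travel": [0.144,-0.033,0.14],"delta_rot": [0,0,-0.49],"claw": -1},{"travel": [0.144,-0.033,0.14],"delta_rot": [0,0,-0.49],"claw": -1},{"travel": [0.144,-0.033,0.14],"delta_rot": [0,0,-0.49],"claw": -1},{"travel": [0.144,-0.033,0.14],"delta_rot": [0,0,-0.49],"claw": -1}]}}

```text
clock: 2.95
tcp_pos: [594.0, 91.2, 135.4]
orientation: [3.139, -0.003, 0.811]
wrist_force: [0.5, -0.8, 0.8]
gripper_width: 0.996
```

Run:
```python
from h import *
c=cam("scene"); save(c,"sc3.png",(160,90,330,230),4.5)
s=r.read_state();print(s['tcp_pos'],s['orientation'],s['wrist_force'],s['q'],s['clock'])
from scipy.spatial.transform import Rotation as R
print(R.from_euler('xyz',s['orientation']).as_matrix().T@(np.array([592.7,90.2,69])-s['tcp_pos']))
```

```text
[594.02515373  91.34178235 135.528459  ] [ 3.13866708 -0.00332428  0.81162234] [ 0.66945494 -0.14053607  0.17945631] [ 1.11183512e-01  2.06963150e-01  1.87271232e+00 -1.08031371e-04
  1.05748989e+00  8.70415204e-01] 3.0
[-1.9615368  -0.36997334 66.52150817]
```

View pics/sc3.png

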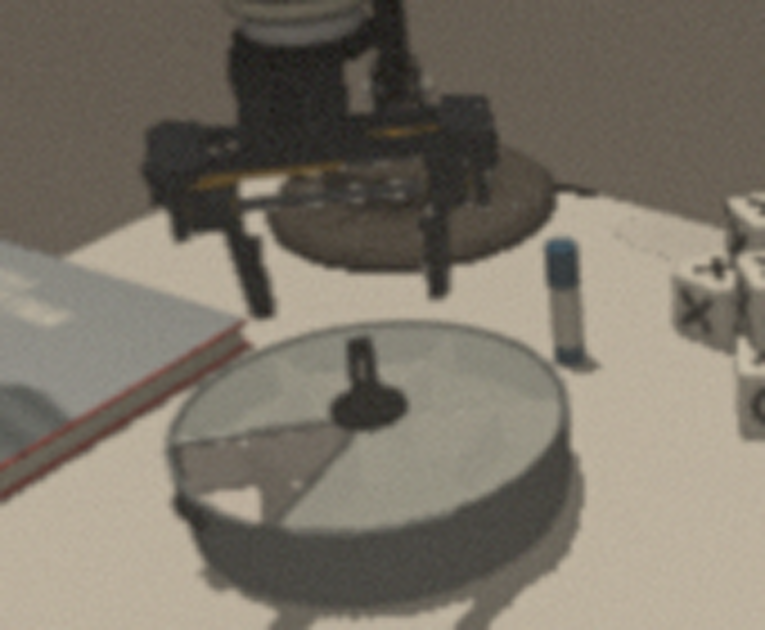

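The open fingers straddle the knob bar, which is at (360,360) in the crop. Now I'll go down and grip.

{"api": "move_arm", "payload": {"rows": [{"travel": [-0.002,0,0.04],"delta_rot": [0,0,0],"claw": -1},{"travel": [-0.002,0,0.066],"delta_rot": [0,0,0],"claw": -1},{"travel": [-0.002,0,0.066],"delta_rot": [0,0,0],"claw": -1},{"travel": [-0.002,0,0.066],"delta_rot": [0,0,0],"claw": 0.5},{"travel": [-0.002,0,0.066],"delta_rot": [0,0,0],"claw": 1},{"travel": [-0.002,0,0.066],"delta_rot": [0,0,0],"claw": 1},{"travel": [-0.002,0,0.066],"delta_rot": [0,0,0],"claw": 1},{"travel": [-0.002,0,0.066],"delta_rot": [0,0,0],"claw": 1},{"travel": [-0.002,0,0.066],"delta_rot": [0,0,0],"claw": 1},{"travel": [-0.002,0,0.066],"delta_rot": [0,0,0],"claw": 1}], "force": 50}}

```text
clock: 4.0
tcp_pos: [591.5, 90.5, 66.6]
orientation: [-3.142, -0.0, 0.813]
wrist_force: [0.5, 0.7, -0.2]
gripper_width: 0.391
```

{"api": "move_arm", "payload": {"rows": [{"travel": [0,0,0],"delta_rot": [0,0,0],"claw": 1},{"travel": [0,0,0],"delta_rot": [0,0,0],"claw": 1},{"travel": [0,0,0],"delta_rot": [0,0,0],"claw": 1},{"travel": [0,0,0],"delta_rot": [0,0,0],"claw": 1},{"travel": [0,0,0],"delta_rot": [0,0,0],"claw": 1},{"travel": [0,0,0],"delta_rot": [0,0,0],"claw": 1}]}}

```text
clock: 4.6
tcp_pos: [591.9, 90.0, 66.5]
orientation: [3.141, -0.0, 0.813]
wrist_force: [4.0, -4.2, -3.2]
gripper_width: 0.178
```

{"api": "move_arm", "payload": {"rows": [{"travel": [0,0,0],"delta_rot": [0,0,0.09],"claw": 1},{"travel": [0,0,0],"delta_rot": [0,0,0.18],"claw": 1},{"travel": [0,0,0],"delta_rot": [0,0,0.27],"claw": 1},{"travel": [0,0,0],"delta_rot": [0,0,0.36],"claw": 1},{"travel": [0,0,0],"delta_rot": [0,0,0.46],"claw": 1},{"travel": [0,0,0],"delta_rot": [0,0,0.56],"claw": 1},{"travel": [0,0,0],"delta_rot": [0,0,0.66],"claw": 1},{"travel": [0,0,0],"delta_rot": [0,0,0.76],"claw": 1},{"travel": [0,0,0],"delta_rot": [0,0,0.86],"claw": 1},{"travel": [0,0,0],"delta_rot": [0,0,0.96],"claw": 1},{"travel": [0,0,0],"delta_rot": [0,0,1.05],"claw": 1},{"travel": [0,0,0],"delta_rot": [0,0,1.05],"claw": 1}]}}

```text
clock: 5.8
tcp_pos: [591.8, 90.6, 66.5]
orientation: [-3.141, -0.0, -0.237]
wrist_force: [4.2, -1.0, -3.9]
gripper_width: 0.174
```

Run:
```python
from h import *
s=r.read_state();print(s['tcp_pos'],s['orientation'],s['wrist_force'],s['ft_torque'],s['q'])
```

```text
[591.76582589  90.56553757  66.48917719] [-3.14128552e+00 -4.95676342e-04 -2.37358318e-01] [ 4.16896238 -0.99583889 -3.9340665 ] [-0.19998974 -0.51045095  0.04270947] [1.10191105e-01 2.82563194e-01 1.92268108e+00 1.48991335e-04
 9.35777738e-01 1.91825733e+00]
```

{"api": "move_arm", "payload": {"rows": [{"travel": [0,0,0],"delta_rot": [0,0,0],"claw": -1},{"travel": [0,0,0],"delta_rot": [0,0,0],"claw": -1},{"travel": [0,0,0],"delta_rot": [0,0,0],"claw": -1},{"travel": [0,0,0],"delta_rot": [0,0,0],"claw": -1},{"travel": [0,0,0],"delta_rot": [0,0,0],"claw": -1},{"travel": [0,0,-0.04],"delta_rot": [0,0,0],"claw": -1},{"travel": [0,0,-0.08],"delta_rot": [0,0,0],"claw": -1},{"travel": [-0.04,0,-0.12],"delta_rot": [0,0,0],"claw": -1},{"travel": [-0.08,0,-0.15],"delta_rot": [0,0,0],"claw": -1},{"travel": [-0.12,0,-0.18],"delta_rot": [0,0,0],"claw": -1},{"travel": [-0.12,0,-0.2],"delta_rot": [0,0,0],"claw": -1},{"travel": [-0.12,0,-0.2],"delta_rot": [0,0,0],"claw": -1}]}}

```text
clock: 7.0
tcp_pos: [476.0, 119.5, 271.1]
orientation: [-3.138, -0.008, -0.236]
wrist_force: [0.2, 0.6, 0.4]
gripper_width: 0.999
```

Run:
```python
from h import *
c=cam("wrist"); save(c,"w5.png",scale=1.25)
p=proj(c,[592.7,90.2,58])[0];print(p)
```

```text
[321.78277181  60.05636692]
```

View pics/w5.png

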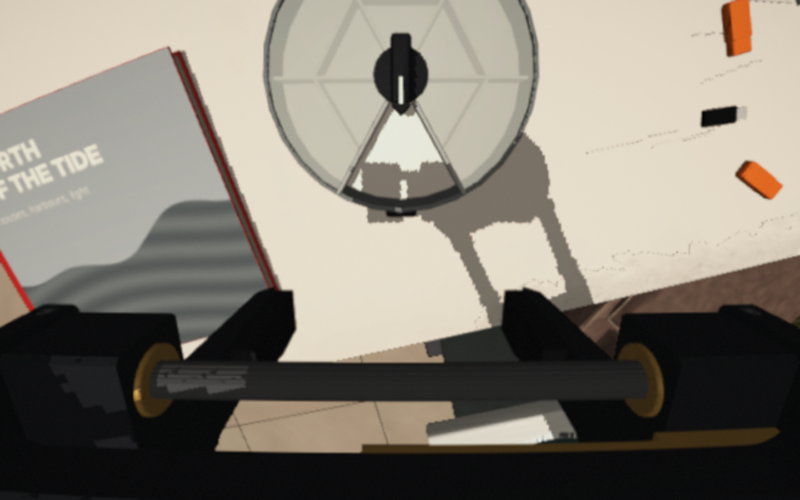

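The white line points straight at the tab at (400,212), the bay under the opening has no cross wall, and the drum walls line up with the opening's edges. I'll check the angle and work out the move to the eraser.

Run:
```python
from h import *
from scipy.spatial.transform import Rotation as R
c=cam("wrist"); g=c["img"].astype(int); 
hsv=cv2.cvtColor(c["img"],cv2.COLOR_RGB2HSV)
sub=(g[55:90,310:332].min(2)>150).astype(np.uint8)
n,l,s,ce=cv2.connectedComponentsWithStats(sub);print(s,ce)
save(c,"w6.png",(200,0,440,180),3.3)
s=r.read_state();M=R.from_euler('xyz',s['orientation']).as_matrix()
T=np.array([446.5,-364,150]);print(M.T@(T-s['tcp_pos']),s['tcp_pos'])
# eraser sleeve in side view
c2=cam("side");h=cv2.cvtColor(c2["img"],cv2.COLOR_RGB2HSV)
m=((h[:,:,0]>95)&(h[:,:,0]<118)&(h[:,:,1]>100)).astype(np.uint8)
m[:280]=0;m[340:]=0;m[:,:280]=0;m[:,350:]=0
print(m.sum()); ys,xs=np.nonzero(m);print(onz(c2,[[xs.mean(),ys.mean()]],12))
rc=cv2.minAreaRect(np.c_[xs,ys].astype(np.float32));print(rc);B=onz(c2,cv2.boxPoints(rc),12);print(B)
```

```text
[[  0   0  22  35 714]
 [  9   5   3  22  48]
 [  3  32   4   3   8]] [[10.62885154 16.87254902]
 [ 9.625      16.16666667]
 [ 4.25       33.375     ]]
[ 85.13972147 476.07045293 116.69775987] [475.255229   118.72574638 266.87260616]
72
[[ 444.09557257 -367.1188458    12.        ]]
((310.79998779296875, 308.3999938964844), (10.11928653717041, 6.957010269165039), 71.56504821777344)
[[ 441.09928595 -351.85223901   12.        ]
 [ 456.77378807 -355.32142482   12.        ]
 [ 447.36033781 -381.44330533   12.        ]
 [ 432.02068343 -377.92948199   12.        ]]
```

View pics/w6.png

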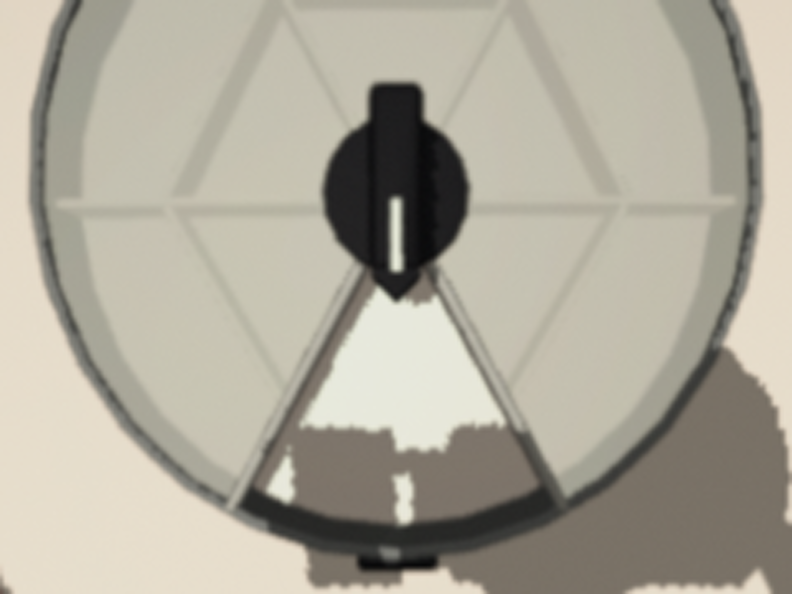

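The drum is clicked in and the plain bay is squarely under the opening. Now I'll stand off from the eraser with the wrist camera facing it.

{"api": "move_arm", "payload": {"rows": [{"travel": [0.066,0.585,0.0],"delta_rot": [0,0,-1.396],"claw": 0.1},{"travel": [0.066,0.585,0.0],"delta_rot": [0,0,-1.396],"claw": 0.1},{"travel": [0.066,0.585,0.0],"delta_rot": [0,0,-1.396],"claw": 0.1},{"travel": [0.066,0.585,0.0],"delta_rot": [0,0,-1.396],"claw": 0.1},{"travel": [0.066,0.585,0.0],"delta_rot": [0,0,-1.396],"claw": 0.1},{"travel": [0.066,0.585,0.04],"delta_rot": [0,0,-1.396],"claw": 0.1},{"travel": [0.066,0.585,0.04],"delta_rot": [0,0,-1.396],"claw": 0.1},{"travel": [0.066,0.585,0.04],"delta_rot": [0,0,-1.396],"claw": 0.1},{"travel": [0.066,0.585,0.04],"delta_rot": [0,0,-1.396],"claw": 0.1},{"travel": [0.066,0.585,0.04],"delta_rot": [0,0,-1.396],"claw": 0.1},{"travel": [0.066,0.585,0.04],"delta_rot": [0,0,-1.396],"claw": 0.1},{"travel": [0.066,0.585,0.04],"delta_rot": [0,0,-1.396],"claw": 0.1}]}}

```text
clock: 8.35
tcp_pos: [407.1, -415.8, 228.9]
orientation: [-3.138, -0.002, 1.16]
wrist_force: [0.6, 0.3, 0.6]
gripper_width: 0.45
```

Run:
```python
from h import *
s=r.read_state();print(s['tcp_pos'],s['orientation'],s['clock'])
c=cam("wrist"); save(c,"w7.png",scale=1.25);s=r.read_state();print(s['tcp_pos'],s['orientation'],s['clock'])
```

```text
[ 407.10732073 -415.78957391  228.86382148] [-3.13778233e+00 -1.93944697e-03  1.15967412e+00] 8.35
[ 405.54424577 -422.53550239  227.61715579] [-3.13817241  0.00354666  1.15559449] 8.4
```

View pics/w7.png

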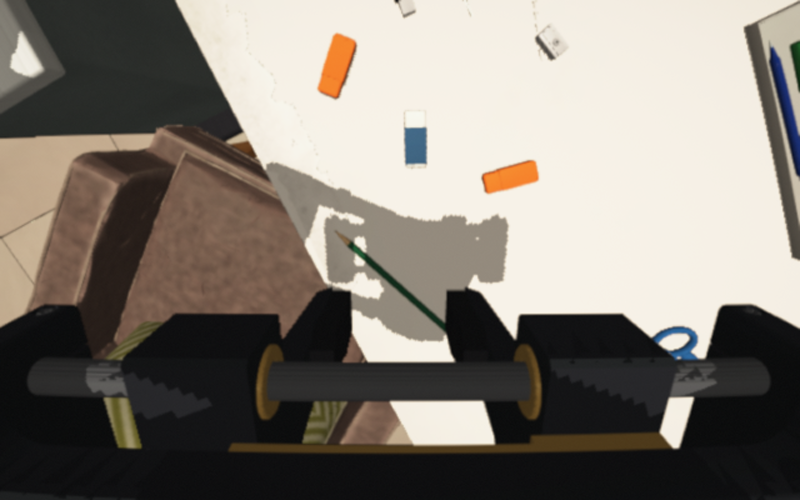

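The eraser is at (415,140), aligned with the tool, with clear space on both sides. I'll measure again now that the arm has settled.

Run:
```python
from h import *
from scipy.spatial.transform import Rotation as R
for i in range(4): c=cam("wrist")
save(c,"w8.png",(300,70,370,150),7)
h=cv2.cvtColor(c["img"],cv2.COLOR_RGB2HSV)
m=((h[:,:,0]>95)&(h[:,:,0]<118)&(h[:,:,1]>90)).astype(np.uint8);m[:60]=0;m[150:]=0;m[:,:290]=0;m[:,380:]=0
ys,xs=np.nonzero(m);print(xs.min(),xs.max(),ys.min(),ys.max())
rc=cv2.minAreaRect(np.c_[xs,ys].astype(np.float32));print(rc);B=onz(c,cv2.boxPoints(rc),12);print(B,B.mean(0))
s=r.read_state();print(s['tcp_pos'],s['orientation'],s['clock'])
```

```text
325 340 104 131
((332.5, 117.5), (27.0, 15.0), 90.0)
[[ 442.54575825 -349.28116279   12.        ]
 [ 458.30546392 -356.18373785   12.        ]
 [ 446.51947241 -384.41605847   12.        ]
 [ 430.39877286 -377.35539549   12.        ]] [ 444.44236686 -366.80908865   12.        ]
[ 407.66365924 -413.49061297  229.59365148] [-3.13756759e+00 -2.34194568e-03  1.15727686e+00] 8.6
```

View pics/w8.png

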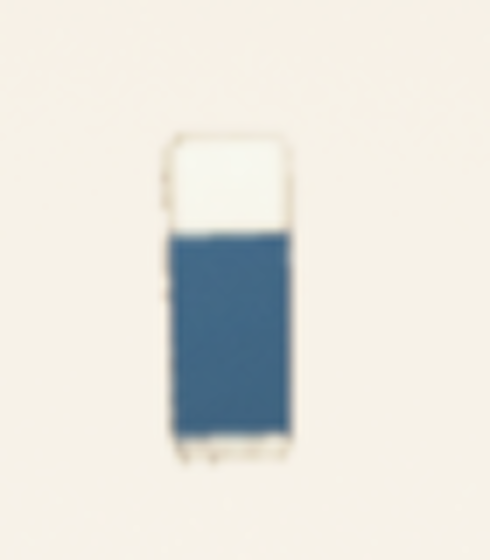

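Run:
```python
from h import *
from scipy.spatial.transform import Rotation as R
c=cam("wrist")
P=onz(c,[(300+x/7-.4,70+y/7-.4) for x,y in[(170,133),(292,133),(292,447),(171,447)]],12)
C=P.mean(0);print(C,[np.linalg.norm(P[i]-P[i-1]) for i in range(4)])
e=P[0]+P[1]-P[2]-P[3];print("yaw",np.arctan2(e[1],e[0]))
s=r.read_state();M=R.from_euler('xyz',s['orientation']).as_matrix();print(s['tcp_pos'],s['orientation'])
print(M.T@(np.array([C[0],C[1],4])-s['tcp_pos']))
```

```text
[ 447.94253544 -359.56255457   12.        ] [np.float64(50.418908974934574), np.float64(19.784805665202366), np.float64(50.42899225518491), np.float64(20.366877554352918)]
yaw 1.172220725277681
[ 408.11099598 -412.95837847  230.36337267] [-3.13869633e+00 -1.76484237e-03  1.15859627e+00]
[ 64.48143431  15.75944272 226.43283028]
```

{"api": "move_arm", "payload": {"rows": [{"travel": [0.0645,0.016,0.05],"delta_rot": [0,0,-0.014],"claw": 0.1},{"travel": [0.0645,0.016,0.1],"delta_rot": [0,0,-0.014],"claw": 0.1},{"travel": [0.0645,0.016,0.15],"delta_rot": [0,0,-0.014],"claw": 0.1},{"travel": [0.0645,0.016,0.19],"delta_rot": [0,0,-0.014],"claw": 0.1},{"travel": [0.0645,0.016,0.19],"delta_rot": [0,0,-0.014],"claw": 0.1},{"travel": [0.0645,0.016,0.19],"delta_rot": [0,0,-0.014],"claw": 0.1}]}}

```text
clock: 9.25
tcp_pos: [447.5, -358.4, 39.8]
orientation: [-3.136, -0.002, 1.175]
wrist_force: [0.0, -0.1, 0.1]
gripper_width: 0.447
```

Run:
```python
from h import *
from scipy.spatial.transform import Rotation as R
c=cam("side");save(c,"s9.png",(250,230,390,350),5)
s=r.read_state();M=R.from_euler('xyz',s['orientation']).as_matrix();print(s['tcp_pos'],s['orientation'])
print(M.T@(np.array([448,-359.6,4])-s['tcp_pos']))
```

```text
[ 449.20989258 -360.41128797   42.44627062] [-3.14074595e+00 -3.34098564e-04  1.17397578e+00]
[ 0.2677927  -1.39687712 38.44755875]
```

View pics/s9.png

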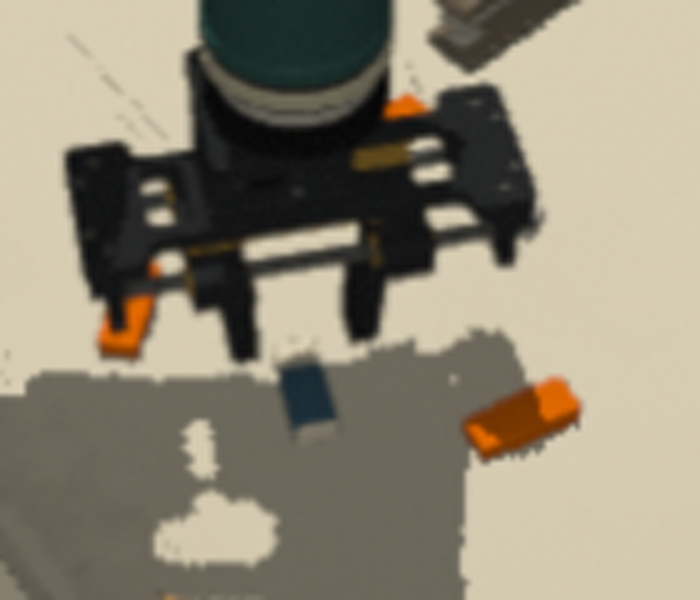

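The fingers straddle the eraser, which is at (308,400) in the crop, and nothing else is in their way. Next I'll descend and grip.

{"api": "move_arm", "payload": {"rows": [{"travel": [0,-0.0005,0.02],"delta_rot": [0,0,0],"claw": 0.1},{"travel": [0,-0.0005,0.036],"delta_rot": [0,0,0],"claw": 0.1},{"travel": [0,-0.0005,0.036],"delta_rot": [0,0,0],"claw": 0.1},{"travel": [0,-0.0005,0.036],"delta_rot": [0,0,0],"claw": 1},{"travel": [0,-0.0005,0.036],"delta_rot": [0,0,0],"claw": 1},{"travel": [0,-0.0005,0.036],"delta_rot": [0,0,0],"claw": 1},{"travel": [0,-0.0005,0.036],"delta_rot": [0,0,0],"claw": 1},{"travel": [0,-0.0005,0.036],"delta_rot": [0,0,0],"claw": 1},{"travel": [0,-0.0005,0.036],"delta_rot": [0,0,0],"claw": 1},{"travel": [0,-0.0005,0.036],"delta_rot": [0,0,0],"claw": 1}], "force": 15}}

```text
clock: 10.3
tcp_pos: [449.2, -361.7, 7.3]
orientation: [3.14, 0.001, 1.173]
wrist_force: [-0.8, 0.7, 5.8]
gripper_width: 0.228
```

{"api": "move_arm", "payload": {"rows": [{"travel": [0,0,-0.03],"delta_rot": [0,0,0],"claw": 1},{"travel": [0,0,-0.06],"delta_rot": [0,0,0],"claw": 1},{"travel": [0,0,-0.1],"delta_rot": [0,0,0],"claw": 1},{"travel": [0,0,-0.15],"delta_rot": [0,0,0],"claw": 1},{"travel": [0,0,-0.15],"delta_rot": [0,0,0],"claw": 1},{"travel": [0,0,-0.15],"delta_rot": [0,0,0],"claw": 1}]}}

```text
clock: 10.9
tcp_pos: [449.4, -361.8, 158.0]
orientation: [3.138, 0.001, 1.173]
wrist_force: [-0.4, -0.3, -0.6]
gripper_width: 0.231
```

Run:
```python
from h import *
from scipy.spatial.transform import Rotation as R
c=cam("side");save(c,"s10.png",(200,150,390,350),4)
s=r.read_state();M=R.from_euler('xyz',s['orientation']).as_matrix();print(s['tcp_pos'],s['orientation'],s['gripper_width'],s['wrist_force'])
print(M.T@(np.array([518.9,108.5,157])-s['tcp_pos']))
```

```text
[ 448.25147845 -360.78016017  155.91732482] [-3.14148997e+00 -8.55790005e-05  1.17277263e+00] 0.23309343353252077 [-0.6042864   0.74024168  0.00980224]
[ 459.97923464 -116.76598216   -1.03132017]
```

View pics/s10.png

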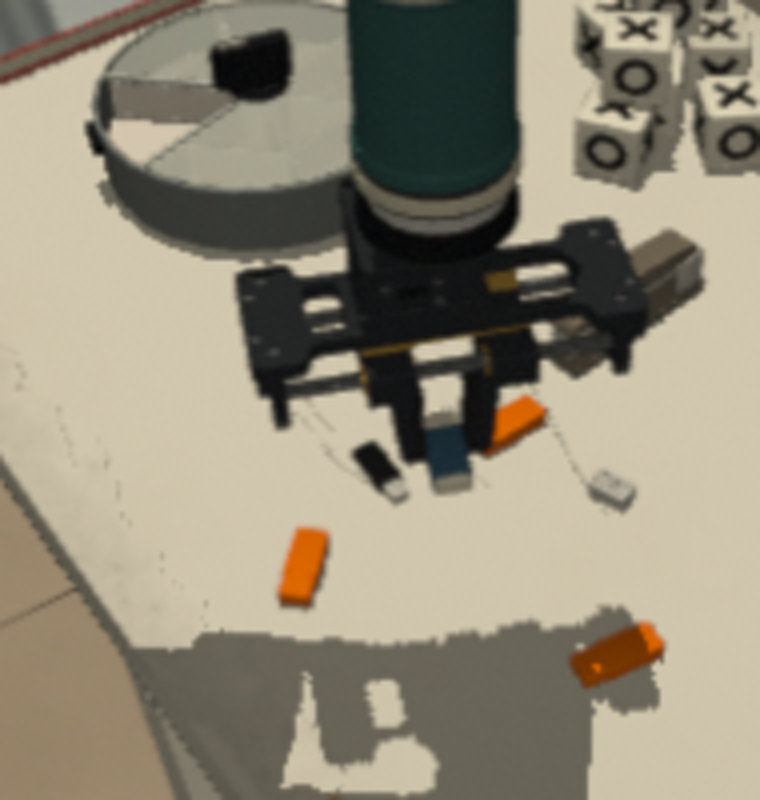

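The eraser is held level between the fingers at (447,455). Now I'll carry it over the opening.

{"api": "move_arm", "payload": {"rows": [{"travel": [0.04,-0.01,0],"delta_rot": [0,0,-0.14],"claw": 1},{"travel": [0.08,-0.02,0],"delta_rot": [0,0,-0.28],"claw": 1},{"travel": [0.12,-0.03,0],"delta_rot": [0,0,-0.42],"claw": 1},{"travel": [0.16,-0.04,0],"delta_rot": [0,0,-0.56],"claw": 1},{"travel": [0.2,-0.05,0],"delta_rot": [0,0,-0.7],"claw": 1},{"travel": [0.24,-0.06,0],"delta_rot": [0,0,-0.85],"claw": 1},{"travel": [0.28,-0.07,0],"delta_rot": [0,0,-1.0],"claw": 1},{"travel": [0.32,-0.08,0],"delta_rot": [0,0,-1.15],"claw": 1},{"travel": [0.36,-0.09,0],"delta_rot": [0,0,-1.3],"claw": 1},{"travel": [0.4,-0.1,0],"delta_rot": [0,0,-1.45],"claw": 1},{"travel": [0.44,-0.11,0],"delta_rot": [0,0,-1.6],"claw": 1},{"travel": [0.46,-0.117,0],"delta_rot": [0,0,-1.726],"claw": 1}]}}

```text
clock: 12.15
tcp_pos: [517.3, 111.0, 153.3]
orientation: [-3.141, -0.004, 2.907]
wrist_force: [-0.2, -0.7, -0.0]
gripper_width: 0.232
```

Run:
```python
from h import *
from scipy.spatial.transform import Rotation as R
for i in range(3): c=cam("scene")
save(c,"sc11.png",(150,60,330,230),4)
c=cam("side"); save(c,"s11.png",(170,60,350,230),4)
s=r.read_state();M=R.from_euler('xyz',s['orientation']).as_matrix();print(s['tcp_pos'],s['orientation'],s['gripper_width'],s['wrist_force'],s['clock'])
print(M.T@(np.array([518.9,108.5,27])-s['tcp_pos']))
```

```text
[517.31596026 108.20232009 153.89049506] [-3.13943486 -0.00378099  2.89803234] 0.22888538434482172 [ 0.55930653  0.16839226 -0.41006973] 12.35
[ -1.94525993   0.94468834 126.88230397]
```

View pics/sc11.png

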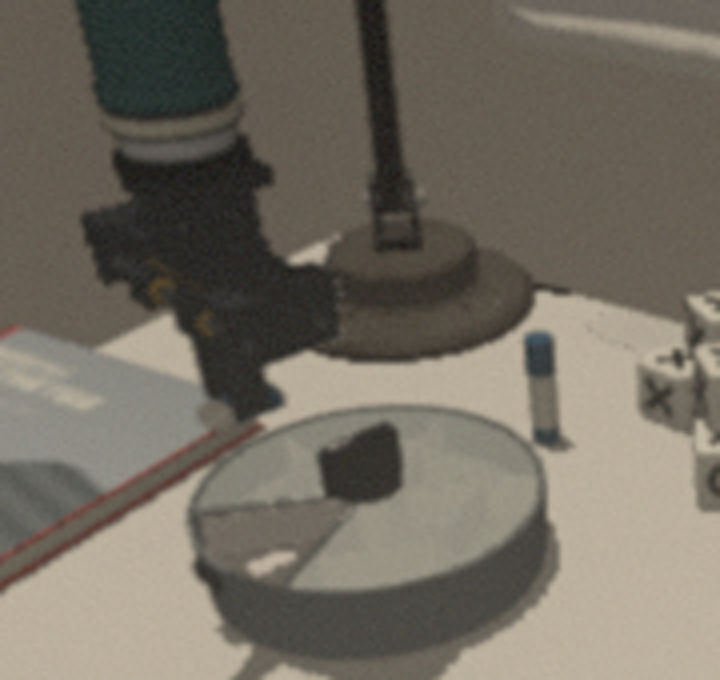

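View pics/s11.png

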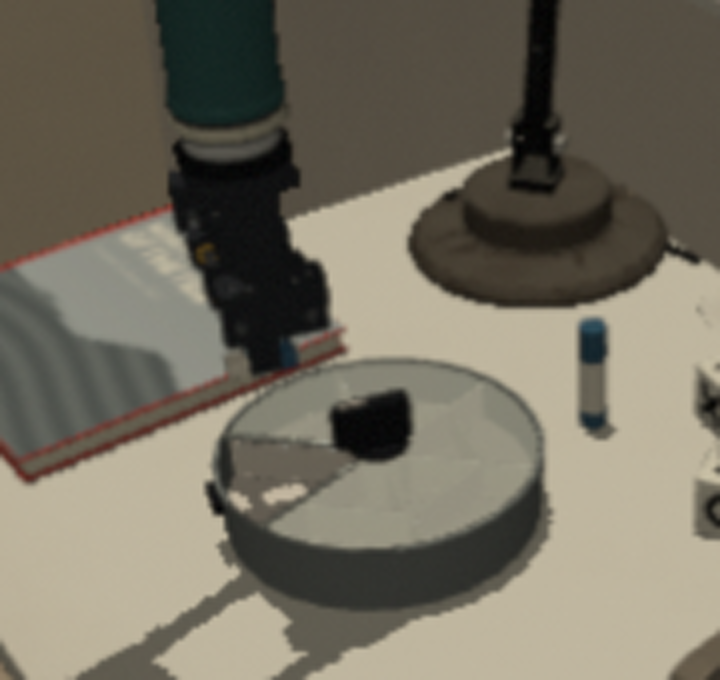

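The eraser is over the opening and its long axis lies along the radius. I'll shift it 2 mm outward, to a radius of about 80 mm, so the gripper body clears the knob, then descend in stages.

{"api": "move_arm", "payload": {"rows": [{"travel": [0.002,0.001,0.03],"delta_rot": [0,0,0],"claw": 1},{"travel": [0.002,0.001,0.06],"delta_rot": [0,0,0],"claw": 1},{"travel": [0.002,0.001,0.08],"delta_rot": [0,0,0],"claw": 1},{"travel": [0.002,0.001,0.08],"delta_rot": [0,0,0],"claw": 1},{"travel": [0.002,0.001,0.08],"delta_rot": [0,0,0],"claw": 1}]}}

```text
clock: 12.85
tcp_pos: [516.5, 108.6, 75.5]
orientation: [-3.141, -0.002, 2.896]
wrist_force: [0.6, -0.3, 0.6]
gripper_width: 0.23
```

Run:
```python
from h import *
c=cam("scene");save(c,"sc12.png",(170,110,310,220),5)
c=cam("side"); save(c,"s12.png",(190,110,330,220),5)
S=[]
for i in range(6):
    s=r.read_state();S.append(s['tcp_pos'])
    if i<5: cam("side")
S=np.array(S);print(S.round(1))
v=S.mean(0)[:2]-[592.7,90.2];print(np.hypot(*v),np.degrees(np.arctan2(v[1],v[0])),s['orientation'],s['wrist_force'],s['clock'])
```

```text
[[518.2 109.3  77.3]
 [518.5 109.5  77.6]
 [518.5 109.7  77.7]
 [518.4 109.8  77.6]
 [518.2 109.8  77.4]
 [518.  109.9  77.2]]
76.90529207414181 165.3476394576408 [3.14086222e+00 1.78977792e-03 2.89861095e+00] [-0.46143112 -0.14015064  0.19504519] 13.2
```

View pics/sc12.png

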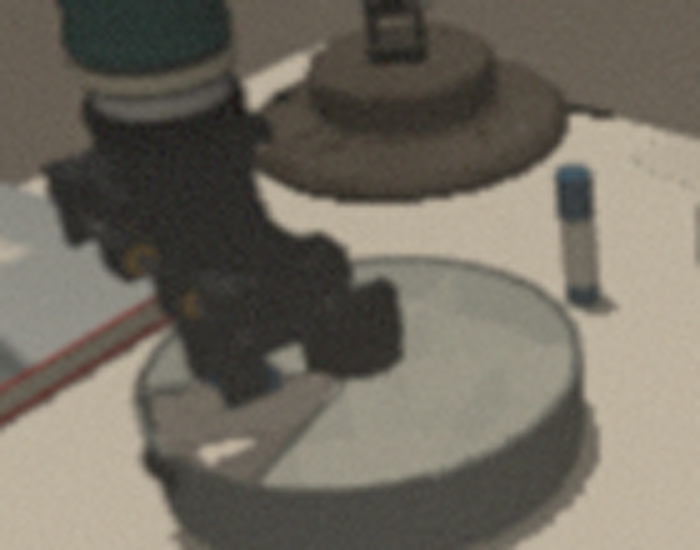

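View pics/s12.png

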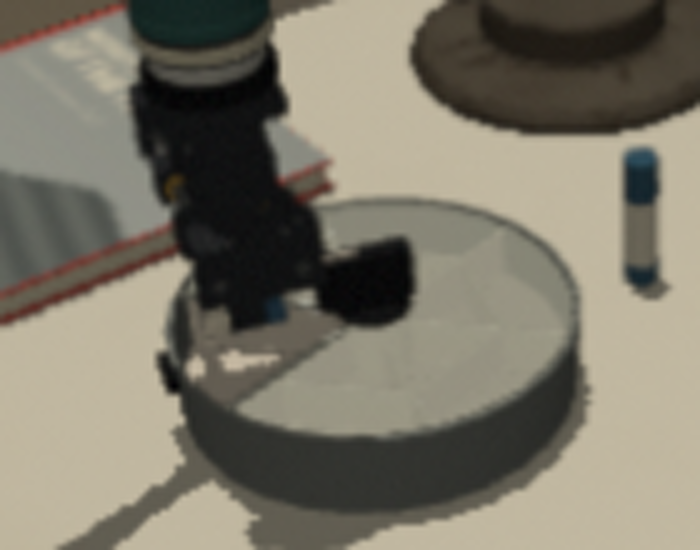

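{"api": "move_arm", "payload": {"rows": [{"travel": [0.003,0,0.0],"delta_rot": [0,0,0],"claw": 1},{"travel": [0.003,0,0.015],"delta_rot": [0,0,0],"claw": 1},{"travel": [0.003,0,0.03],"delta_rot": [0,0,0],"claw": 1},{"travel": [0.003,0,0.042],"delta_rot": [0,0,0],"claw": 1},{"travel": [0.003,0,0.042],"delta_rot": [0,0,0],"claw": 1},{"travel": [0.003,0,0.042],"delta_rot": [0,0,0],"claw": 1}]}}

```text
clock: 13.8
tcp_pos: [513.5, 110.4, 33.0]
orientation: [-3.141, -0.002, 2.899]
wrist_force: [0.3, -0.8, -0.2]
gripper_width: 0.23
```

Run:
```python
from h import *
for i in range(3): c=cam("side")
save(c,"s13.png",(190,110,330,220),5)
s=r.read_state();print(s['tcp_pos'],s['orientation'],s['gripper_width'],s['wrist_force'],s['ft_torque'],s['clock'])
```

```text
[514.89350759 110.61604079  34.53181362] [3.14125330e+00 8.04626401e-04 2.89876348e+00] 0.22957419589454128 [ 0.44895623 -0.35812276  0.16718279] [ 0.04055993 -0.14898454 -0.04055561] 13.95
```

View pics/s13.png

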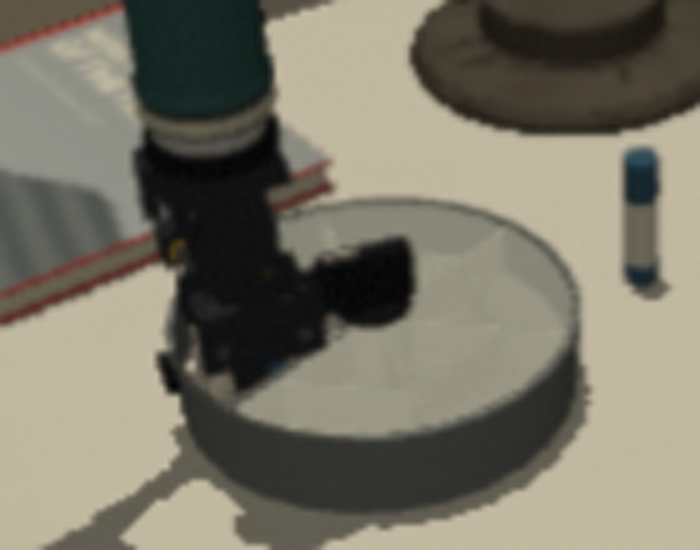

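{"api": "move_arm", "payload": {"rows": [{"travel": [0,0,0.005],"delta_rot": [0,0,0],"claw": 1},{"travel": [0,0,0.006],"delta_rot": [0,0,0],"claw": 1},{"travel": [0,0,0.006],"delta_rot": [0,0,0],"claw": 1},{"travel": [0,0,0.006],"delta_rot": [0,0,0],"claw": 0.3},{"travel": [0,0,0.006],"delta_rot": [0,0,0],"claw": 0.3},{"travel": [0,0,0.006],"delta_rot": [0,0,0],"claw": 0.3},{"travel": [0,0,0.006],"delta_rot": [0,0,0],"claw": 0.3},{"travel": [0,0,0.006],"delta_rot": [0,0,0],"claw": 0.3}]}}

```text
clock: 14.75
tcp_pos: [514.3, 110.5, 28.1]
orientation: [-3.142, -0.0, 2.899]
wrist_force: [-0.1, -1.4, -0.3]
gripper_width: 0.345
```

{"api": "move_arm", "payload": {"rows": [{"travel": [0,0,-0.02],"delta_rot": [0,0,0],"claw": 0.3},{"travel": [0,0,-0.05],"delta_rot": [0,0,0],"claw": 0.3},{"travel": [0,0,-0.1],"delta_rot": [0,0,0],"claw": 0.3},{"travel": [0,0,-0.15],"delta_rot": [0,0,0],"claw": 0.3},{"travel": [0,0,-0.2],"delta_rot": [0,0,0],"claw": 0.3},{"travel": [-0.05,0,-0.24],"delta_rot": [0,0,0],"claw": 0.3},{"travel": [-0.1,0,-0.24],"delta_rot": [0,0,0],"claw": 0.3},{"travel": [-0.15,0,-0.24],"delta_rot": [0,0,0],"claw": 0.3},{"travel": [-0.19,0,-0.24],"delta_rot": [0,0,0],"claw": 0.3},{"travel": [-0.19,0,-0.24],"delta_rot": [0,0,0],"claw": 0.3},{"travel": [-0.19,0,-0.24],"delta_rot": [0,0,0],"claw": 0.3}]}}

```text
clock: 15.85
tcp_pos: [699.0, 64.4, 266.1]
orientation: [-3.141, -0.003, 2.898]
wrist_force: [-0.6, 0.1, 0.6]
gripper_width: 0.351
```

Run:
```python
from h import *
c=cam("wrist");save(c,"w14.png",scale=1.25)
c=cam("side");save(c,"s14.png",scale=1.25)
c=cam("scene");save(c,"sc14.png",(180,120,310,230),5)
s=r.read_state();print(s['tcp_pos'],s['wrist_force'],s['clock'])
```

```text
[697.56348037  65.2936538  268.44926853] [-0.07108267  1.03498177 -0.6320017 ] 16.0
```

View pics/w14.png

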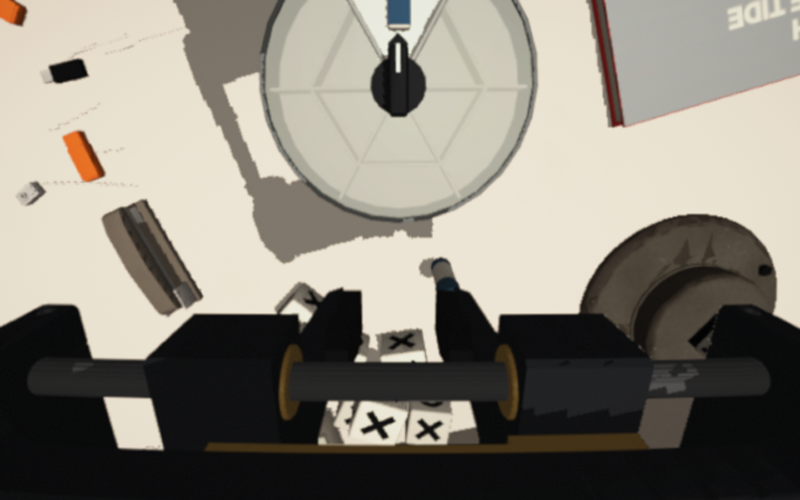

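View pics/s14.png

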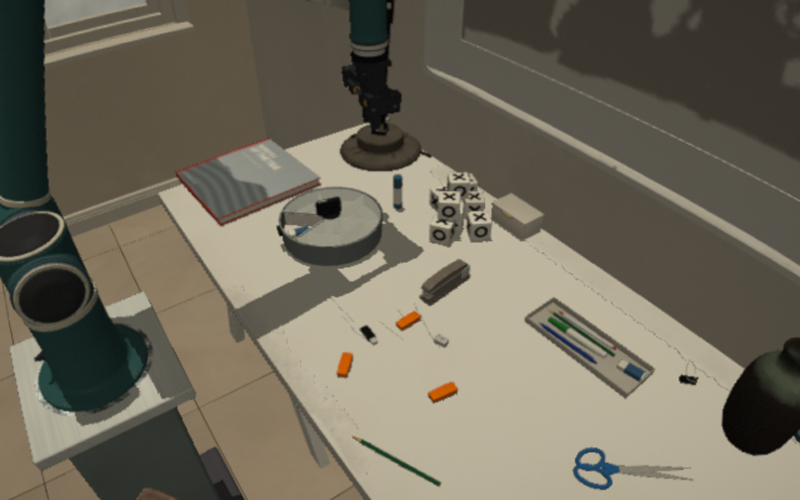

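View pics/sc14.png

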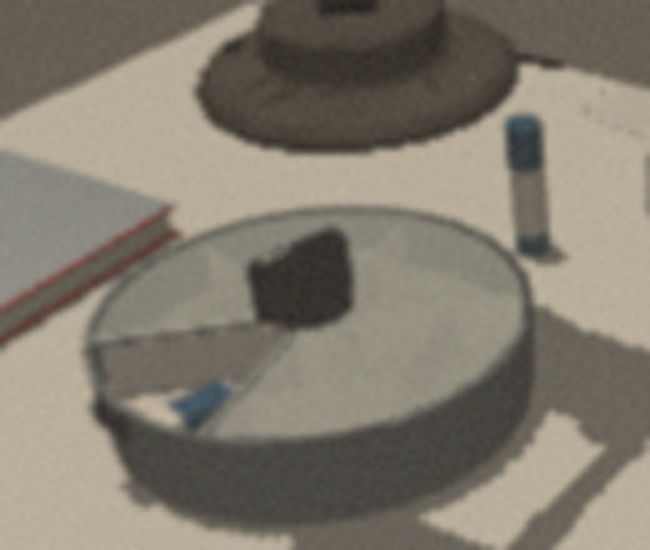

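The eraser lies flat in the plain bay: in the wrist view its blue sleeve is at (398,12), just outside the knob's tip. The white line is still centred on the opening and the walls still line up with its edges. The neighbouring things are where they were and the gripper is clear, so I'm handing in.

Run:
```python
from h import *
print(r.close_job())
```

```text
the job is handed in; nothing more can be done
None
```

The job is done and handed in at about 16 s of the 64 s allowed. I turned the knob one stop clockwise, so the plain bay clicked in under the opening. I then put the blue-sleeved eraser from the desk into that bay through the opening.

The last pictures show:
- **Eraser:** it lies flat in the plain bay.
- **Drum:** the white line still points straight at the tab, and the drum's walls line up with the opening's edges.
- **Other things:** by eye, nothing else on the desk has moved; I did not measure their positions again.
- **Robot:** the gripper is clear of everything and the wrist force reads about 1 N, which is noise.

None of the checks failed. The measured eraser came out 1–2 mm smaller than its stated size, and the position readings wandered by 1–2 mm; neither affected the result.

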